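# Clamp a carving block with the hex key

### The arm

A 7-joint arm with a two-finger parallel gripper is mounted at the origin on the work surface. World frame = base frame: x ahead of the robot, y to its left, z up, the work surface at z = 0. Lengths are in m, angles in rad, forces in N, time in s.
With the tool pointing down it reaches from about 0.425 to 0.875 m from the base axis. Payload 4.7 kg.
Tool frame: the origin (TCP) lies at the very end of the fingers, on their centre line; the grasp point (between the pads) lies 19 mm behind it; z points along the fingers, y is the line along which they close (so a half turn about z gives the same grasp; the last joint's range is limited). The gripper opens to 87 mm and grips with 3 to 60 N. Pads are 19 mm wide; open, the fingers measure 117 mm over their backs; the gripper's body (75 mm by 190 mm) begins 51 mm behind the grasp point.
Start: joints at [-1.12, 0.321, -0.07, 1.45, 0.023, 1.371, -0.057], TCP at [0.275, 0.589, 0.223] pointing down, gripper open.
Joint ranges: [-2.86, 2.86], [-0.3, 2.09], [-1.38, 1.24], [0.06, 2.45], [-1.56, 4.7], [0.09, 2.05], [-2.69, 2.69]. Speed limits (rad/s): [2.57, 2.57, 3.14, 3.14, 3.14, 3.14, 3.14].

### API

Orientations are given as a rotation vector (axis times angle).
In Python, from bench import ctrl, vision gives the robot as it stands.
- The arm moves only by the tool jog_arm, never from a script. Its argument "increments" is a list of rows, each an object of numbers: "tx", "ty", "tz": the shift along the tool's x, y, z in mm; "wx", "wy", "wz": the turn, a rotation vector about the tool's x, y, z in rad; "gripper": the opening, from 0 (shut) to 1 (fully open). In form: [{"tx": .., "ty": .., "tz": .., "wx": .., "wy": .., "wz": .., "gripper": ..}, ...]. A call has exactly 5 rows; each row is the pose to reach, as a shift and turn from the pose commanded when the call began, along the tool's axes at that moment; what a row does not reach only later rows make up. A row lasts 1/12 s, in which the tool goes at most 41.7 mm and 7.16 degrees, less where a joint would pass 70% of its speed; a pose out of reach is approached as far as the arm can. A call with a gripper value outside its range is refused whole. The fingers move at their own pace and stop on an object; "grip_force" is the grip in N (left out, the last holds). Time passes only in rows, so rows that repeat a pose let the fingers close, or fill a call up. It gives the time, the measured TCP pose, the force, the opening and the grip force at its end, in the units of the state.
- ctrl.get_state(): the state, without advancing time (a new reading comes with each control period).
- vision.get_image(name): name is "scene" or "top"; returns a dict with "color" (420x560x3 uint8, blue, green, red), "fx", "fy", "cx", "cy" (pixels), "extrinsics" (4x4, takes a point from world to camera coordinates). Camera axes: x right, y down, z forward; pixel columns grow to the right and rows downward; lengths in m; the calibration is good to about 2 mm. A picture is of the moment at which its call begins. There is no depth.
- ctrl.close_job(): hands the job in; it is judged then, once.
Trained networks look in the newest picture that a camera, given by its name, has taken for a name from the list of things; names that differ only in an ending like _2 or _b are one class to them, and where a whole thing is asked for, a point or a joint stands for the part that bears it (a point fixed in the world has none). Each returns a list of dicts, best first, with "conf" (0 to 1); they miss things now and then, are a little off and sometimes report something else, mostly with a low value. They report only what shows in the picture. A call takes as long as a camera call. They do not tell look-alikes from the thing itself.
- vision.spot_in(camera, thing): "bbox" ([left, top, right, bottom] in pixels, round what is visible of it).
The state is a dict: "time": time; "joint_positions": joint angles; "qd": joint speeds; "joint_torque": joint torques, N m; "position": TCP position; "tool_rot": TCP orientation; "ft_force": force on the tool from outside, world axes, zero at the start; "torque": the same for the moment, N m; "grip_width": opening from 0.0 (shut) to 1.0 (fully open); "grip_force": force on a finger pad.
Only numpy, scipy, OpenCV 4.12 (cv2) and the standard library are available. Lean on these libraries where they do the work, as an engineer would, in place of code of your own. Each camera call takes 0.05 s, during which the arm holds its last target. There are 200 camera calls.

### The job

Take the red T-handled hex key out of its wooden holder and use it to clamp the pink carving block in the jig: lower the key gently into the hole in the grey clamp housing, feel for the hidden hex socket by turning the key under light pressure until it drops in, then turn it clockwise until the orange sprung pad holds the block against the wooden fence with its springs about half compressed, never squashed solid. Leave the key standing in the socket and let go; do not force the key, push on the clamp with the gripper, or disturb the gouge, the marker and the stack of blanks.

Things in the scene. Friction and masses are not known exactly. Their poses are not given: they have to be found in the camera images.
- jig: Carving jig fixed to the bench: plywood base 275 x 130 x 15 mm, long along its x. Origin on the bench right under the clamp screw's axis. Round that axis stands a grey clamp housing 56 x 70 mm (x, y), top 59 mm above the bench, with a dark steel funnel collar up to 65 mm, over a vertical hole 24.5 mm in diameter. Block and fence lie on the base towards +x.
- mouth (a point): Centre of the funnel's mouth, 65 mm above the bench. The funnel narrows from 34 mm to 24.5 mm diameter in the top 6 mm; from there the hole goes straight down.
- socket_face (a point): On the hole's axis, 40 mm above the bench (25 mm below the mouth): top face of the clamp screw. Its hex socket is 20 mm across flats, sharp-edged, 17 mm deep (floor 23 mm above the bench). How the hex is turned about the axis is unknown and differs each time (repeats every 60 degrees). Pressing 5 to 10 N is enough; 40 N is too much. z is up.
- screw (a joint): Turn of the clamp screw from its start, rad; 0 at the start (its lower stop), grows clockwise seen from above, up to 2.4. It turns stiffly (about 0.08 N m, a little more as the pad loads up) and stays where it is left. Each rad pushes the jaw 9 mm towards the block (jig +x).
- pad (a joint): How far the orange sprung pad is pushed back towards the aluminium jaw, m: 0 free (8 mm gap bridged by two brass springs), 0.008 squashed solid; 1.2 N per mm. It grows up to about 1.5 mm while the block slides to the fence, then 9 mm per rad of screw. Wanted: about half, 0.0043.
- pad_face (a point): Centre of the pad's front face (90 x 22 mm, orange), which faces jig +x and presses on the block's near end.
- key: T-handled hex key, 260 g, upright in the holder. Origin at the lower tip, z up along the shaft, x along the crossbar. Red crossbar 110 x 18 x 18 mm (x, y, z), centre 95 mm above the tip. Steel hex shaft 19 mm across flats (21.9 over corners) from 5 to 86 mm above the tip; below it a conical nose 5 mm long, 18.6 narrowing to 12 mm wide.
- key_tip (a point): Lower end of the key's nose, on its axis. Fully home in the socket it is about 17 mm below the socket face; while the hex corners still ride on the socket's rim it is only about 5 mm below. Once in, the key has about 6 degrees of free play either way.
- key_bar (a point): Centre of the red crossbar, 95 mm above the tip: the place to grip, across the 18 mm width.
- holder: Fixed light-wood holder 60 x 60 x 45 mm, origin at the centre of its underside, with a 23.5 mm hole 35 mm deep in the middle of its top where the key stands; the key's bar starts with its centre 105 mm above the bench. Lift the key at least 40 mm to clear it.
- block: Pink carving block 100 x 75 x 20 mm, 120 g, lying loose on the jig's base between pad and fence, origin under its centre, long along the jig's x.
- fence: Wooden fence bar 16 x 110 x 24 mm across the jig, fixed, origin at the middle of the lower edge of the face that looks at the block. Its distance differs each time: 3 to 8 mm of closing before the block is nipped.
- gouge: Carving gouge with a pale wooden handle, 160 mm long, 28 mm high, lying on the bench; to be left alone.
- marker: Black and grey marker pen, 122 mm long, 15 mm thick, lying on the bench; to be left alone.
- blank_stack: Small stack of pink blanks, 75 x 50 x 36 mm, on the bench; to be left alone.
Things that resemble listed ones, but are neither listed nor needed, are in the scene too. Leave any purple look-alike of the block alone. Of the things that look like the key, the smaller one is meant.

How it is judged:
By the outcome, as a careful person would: the job done as asked, in the order asked, and still so for the second after the job is handed in, with the robot touching nothing.
It also fails if it takes over 58 s, if anything falls off the work surface, if the arm or the gripper's body presses on something with over 40 N, if the wrist force passes 120 N, or if a joint passes its speed limit or range.

## Working session

There is one attempt and no reset: what is moved stays moved. The work goes in short steps, Python scripts to look and compute and a tool call to move; the robot and the scene stay as the last step left them, time stands still between calls to the robot, and variables do not carry over. Pictures are saved under pics/ and viewed, at most 10 in all, crops included, and the job is handed in when it is done.

Besides the shell and the picture viewer there is one more tool, called after "Emit:" as name([rows], argument=value, ...), one row to a line, values as JSON. jog_arm: Moves the arm, as the interface text tells. Its arguments: {"type":"object","properties":{"increments":{"type":"array"},"grip_force":{"type":"number"}},"required":["increments"]}

```bash
mkdir -p pics; cat > h.py <<'E'
import numpy as np, cv2
from bench import ctrl, vision
def P(im,p):
    q=im["extrinsics"]@np.r_[p,1]; return np.array([im["fx"]*q[0]/q[2]+im["cx"],im["fy"]*q[1]/q[2]+im["cy"]])
def ray(im,uv):
    E=im["extrinsics"];R=E[:3,:3];o=-R.T@E[:3,3]
    d=R.T@np.array([(uv[0]-im["cx"])/im["fx"],(uv[1]-im["cy"])/im["fy"],1]);return o,d
def atz(im,uv,z):
    o,d=ray(im,uv);return o+d*(z-o[2])/d[2]
E
python3 - <<'E'
from h import *
s=ctrl.get_state();print(s)
ims={n:vision.get_image(n) for n in("scene","top")}
for n,im in ims.items():
    cv2.imwrite(f"pics/{n}0.png",im["color"]);o,d=ray(im,(280,210));print(n,im["fx"],o,d)
    for t in("key","key_bar","holder","jig","mouth","pad_face","block","fence","gouge","marker","blank_stack"):
        print(n,t,[(np.round(b["bbox"]).tolist(),round(b["conf"],2)) for b in vision.spot_in(n,t)[:3]])
E
```

```text
{'time': 0.0, 'joint_positions': array([-1.11987517,  0.32179666, -0.07006656,  1.45167638,  0.02261257,
        1.37080045, -0.05689257]), 'qd': array([ 0.00133473,  0.00018314,  0.00180776,  0.00218222,  0.00010737,
       -0.0002287 , -0.00063461]), 'joint_torque': array([-3.51343788e-04, -4.91284883e+01, -4.04369496e-01, -3.12531245e+01,
       -6.39478443e-02,  4.34904615e-02,  2.05965980e-04]), 'position': array([0.27481474, 0.58843437, 0.22147779]), 'tool_rot': array([-6.80614763e-01, -3.06667642e+00,  2.93891267e-03]), 'ft_force': array([-0.51301626,  0.30565228, -0.46882132]), 'torque': array([-0.01515199,  0.03897177, -0.00291108]), 'grip_force': 0.0, 'grip_width': 1.0008776107660957}
scene 421.91439486336526 [ 0.92096622 -0.62499918  0.62707625] [-0.45216179  0.6556122  -0.60506944]
scene key [([200.0, 216.0, 226.0, 264.0], 0.97), ([113.0, 247.0, 199.0, 334.0], 0.62)]
scene key_bar [([199.0, 217.0, 226.0, 265.0], 0.81), ([110.0, 251.0, 195.0, 330.0], 0.71)]
scene holder [([194.0, 252.0, 239.0, 291.0], 0.74), ([345.0, 242.0, 390.0, 285.0], 0.5), ([297.0, 227.0, 337.0, 260.0
[... 713 characters left out ...]
], 0.65)]
top key_bar [([352.0, 221.0, 386.0, 278.0], 0.92), ([411.0, 227.0, 498.0, 252.0], 0.64)]
top holder [([348.0, 236.0, 382.0, 270.0], 0.79), ([132.0, 246.0, 143.0, 253.0], 0.41)]
top jig [([109.0, 136.0, 199.0, 275.0], 0.77)]
top mouth [([111.0, 140.0, 195.0, 277.0], 0.56)]
top pad_face [([125.0, 215.0, 169.0, 226.0], 0.49)]
top block [([133.0, 170.0, 178.0, 222.0], 0.88), ([168.0, 311.0, 226.0, 358.0], 0.82)]
top fence [([132.0, 159.0, 191.0, 176.0], 0.56), ([123.0, 215.0, 170.0, 229.0], 0.46)]
top gouge [([266.0, 219.0, 278.0, 299.0], 0.85)]
top marker [([259.0, 168.0, 272.0, 222.0], 0.73), ([351.0, 221.0, 386.0, 278.0], 0.44)]
top blank_stack [([247.0, 118.0, 277.0, 161.0], 0.61)]
```

View pics/scene0.png

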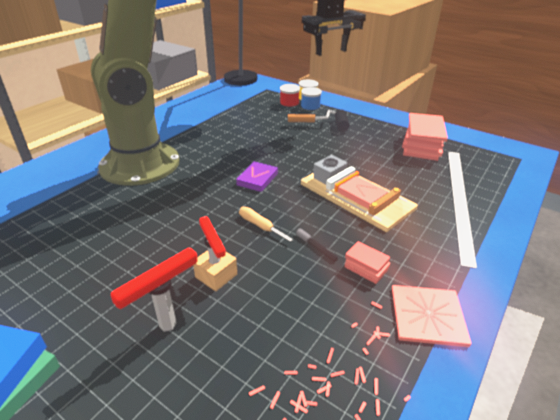

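View pics/top0.png

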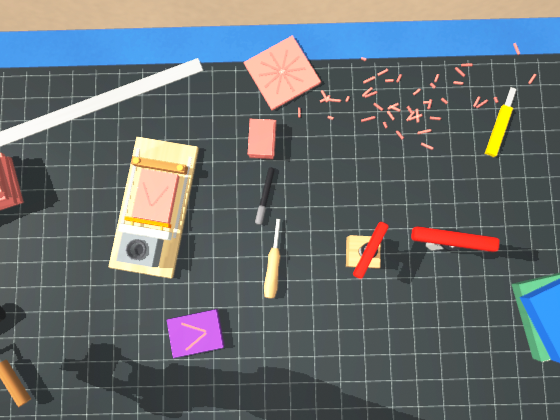

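The key could be confused between two red T-keys. One is the small key in the wooden holder, at top (370,250) and scene (212,238). The other is a larger loose key at top (455,239) and scene (155,277). The smaller one in the holder is the one meant. The clamp mouth is at top (139,249) and scene (329,163). I'll check both in a close crop and fit the poses.

```bash
cat > fit.py <<'E'
from h import *
from scipy.optimize import minimize
def box(c,yaw,sx,sy,sz):
    R=np.array([[np.cos(yaw),-np.sin(yaw),0],[np.sin(yaw),np.cos(yaw),0],[0,0,1]])
    return [c+R@np.array([a*sx/2,b*sy/2,e*sz/2]) for a in(-1,1) for b in(-1,1) for e in(-1,1)]
def redmask(im,bb):
    h=cv2.cvtColor(im["color"],cv2.COLOR_BGR2HSV)
    m=(((h[...,0]<6)|(h[...,0]>174))&(h[...,1]>200)&(h[...,2]>60)).astype(np.uint8)
    k=np.zeros_like(m);k[bb[1]:bb[3],bb[0]:bb[2]]=1;m*=k
    n,l,st,_=cv2.connectedComponentsWithStats(m);return (l==1+np.argmax(st[1:,4])).astype(np.uint8)
def hullmask(im,pts,S=4):
    uv=np.array([P(im,p) for p in pts]);h=cv2.convexHull(((uv+.5)*S).astype(np.float32)).astype(np.int32)
    m=np.zeros((420*S,560*S),np.uint8);cv2.fillConvexPoly(m,h,1);return m
def fit(items,x0,dz=True):
    M=[(im,cv2.resize(m,None,fx=4,fy=4,interpolation=cv2.INTER_NEAREST)) for im,m in items]
    def cost(v):
        t=0
        for im,m in M:
            k=hullmask(im,box(np.array(v[:3]),v[3],.11,.018,.018)); t+=1-(k&m).sum()/max(1,(k|m).sum())
        return t
    sx=np.array([[0]*4]+[list(r) for r in np.diag([.01,.01,.006,.15])])+x0
    return minimize(cost,x0,method="Nelder-Mead",options=dict(initial_simplex=sx,xatol=1e-4,fatol=1e-4))
E
python3 - <<'E'
from fit import *
T=vision.get_image("top");S=vision.get_image("scene")
mt=redmask(T,(350,215,392,282));ms=redmask(S,(196,212,230,268))
c=atz(T,(370,250),.105)
for it in ([(T,mt)],[(S,ms)],[(T,mt),(S,ms)]):
    r=fit(it,np.r_[c,-1.0+0]) ; r2=fit(it,np.r_[c,1.0]); r=min(r,r2,key=lambda q:q.fun); print(np.round(r.x,4),r.fun)
print("holder top",atz(T,(365,252),.045))
print("mouth",atz(T,(139,249),.065),atz(S,(329,163),.065))
# block direction: pad-> fence
print("pad",atz(T,(147,222),.03),"fence",atz(T,(160,166),.035))
big=lambda im,a,b,w,h,f:cv2.resize(im["color"][b:b+h,a:a+w],None,fx=f,fy=f,interpolation=cv2.INTER_CUBIC)
cv2.imwrite("pics/crop1.png",np.vstack([np.hstack([big(T,335,215,64,48*3//2,6)[:288],big(T,107,213,64,48,6)]),np.hstack([big(S,185,215,64,48,6),big(S,298,143,64,48,6)])]))
E
```

```text
[ 0.474  -0.2037  0.0941 -0.5043] 0.13806706114398426
[ 0.4675 -0.1978  0.1067 -0.5653] 0.5891904992729036
[ 0.4724 -0.2016  0.1018 -0.5259] 0.7748402971979221
holder top [ 0.47190783 -0.20326365  0.045     ]
mouth [0.48747958 0.22948273 0.065     ] [0.48845528 0.22298257 0.065     ]
pad [0.54283767 0.22581404 0.03      ] fence [0.65516408 0.19942243 0.035     ]
```

View pics/crop1.png

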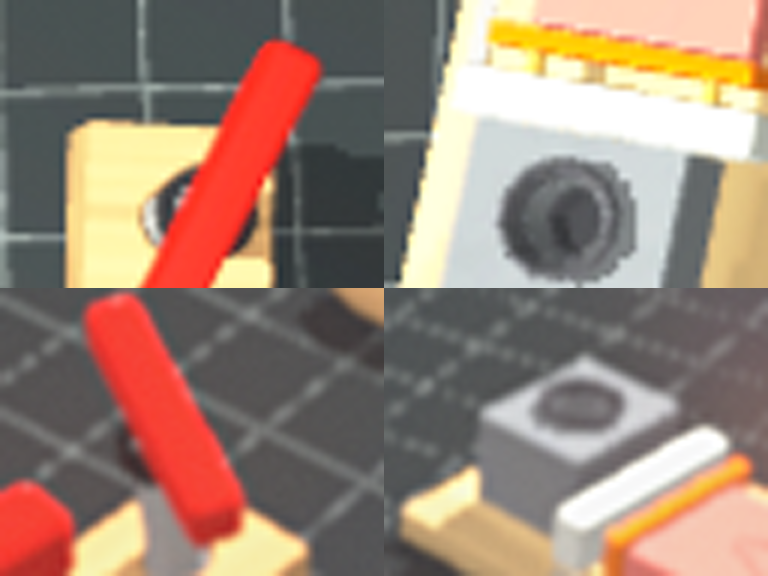

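The crop confirms it: the smaller T-key stands in the holder, with its bar tilted in the top view. The collar is at about top (137,249) and scene (330,162). I'm starting the first reach.

Emit:
jog_arm([
  {"tx": -31, "ty": -24},
  {"tx": -62, "ty": -48},
  {"tx": -93, "ty": -72},
  {"tx": -124, "ty": -96},
  {"tx": -155, "ty": -120},
])

```text
validation failed for argument at $.in...
```

Emit:
jog_arm([
  {"tx": -31, "ty": -24},
  {"tx": -62, "ty": -48},
  {"tx": -93, "ty": -72},
  {"tx": -124, "ty": -96},
  {"tx": -155, "ty": -120},
])

```text
validation failed for argument at $.in...
```

Emit:
jog_arm([
  {"tx": -25, "ty": -28},
  {"tx": -46, "ty": -60},
  {"tx": -61, "ty": -97},
  {"tx": -75, "ty": -134},
  {"tx": -89, "ty": -171},
])

```text
validation failed for argument at $.in...
```

```bash
cat >> h.py <<'E'
from scipy.spatial.transform import Rotation as Ro
def st():
    s=ctrl.get_state();R=Ro.from_rotvec(s["tool_rot"]).as_matrix()
    print("t %.2f pos %s q %s F %s T %s w %.3f g %.1f yaw_y %.4f tilt %s"%(s["time"],np.round(s["position"],4),np.round(s["joint_positions"],2),np.round(s["ft_force"],1),np.round(s["torque"],2),s["grip_width"],s["grip_force"],np.arctan2(R[1,1],R[0,1]),np.round(R[:2,2],4)))
    return s,R
def to(target):
    s,R=st();d=R.T@(np.array(target)-s["position"])*1000;print("shift",np.round(d,1));return d
E
python3 - <<'E'
from fit import *
to([.4724,-.2025,.16])
T=vision.get_image("top");S=vision.get_image("scene")
# refine key: scene with looser mask, z fixed .105
h=cv2.cvtColor(S["color"],cv2.COLOR_BGR2HSV)
mt=redmask(T,(350,215,392,282));ms=redmask(S,(196,212,230,268))
print(mt.sum(),ms.sum(),cv2.boundingRect(mt),cv2.boundingRect(ms))
kt=hullmask(T,box(np.array([.4724,-.2025,.105]),-.53,.11,.018,.018),1);ks=hullmask(S,box(np.array([.4724,-.2025,.105]),-.53,.11,.018,.018),1)
print(kt.sum(),ks.sum(),cv2.boundingRect(kt),cv2.boundingRect(ks))
for a,b in((mt,kt),(ms,ks)):
    f=lambda m:np.round([(x:=cv2.moments(m))["m10"]/x["m00"],x["m01"]/x["m00"]],2);print(f(a),f(b))
# mouth
for im,(a,b,c,d) in((T,(124,236,152,263)),(S,(318,154,342,171))):
    g=cv2.cvtColor(im["color"],cv2.COLOR_BGR2GRAY)[b:d,a:c];m=(g<125).astype(np.uint8)
    n,l,stt,cen=cv2.connectedComponentsWithStats(m);i=1+np.argmax(stt[1:,4]);print("collar",stt[i],cen[i]+[a,b],[atz(im,cen[i]+[a,b],z).round(4) for z in(.062,.065)])
E
```

```text
t 1.30 pos [0.275  0.589  0.2226] q [-1.12  0.32 -0.07  1.45  0.02  1.37 -0.06] F [-1.   0.2  0.2] T [-0.    0.01  0.02] w 1.003 g 0.0 yaw_y 1.1340 tilt [0.0001 0.0001]
shift [-513.7 -633.7   62.5]
603 208 (353, 222, 35, 56) (200, 218, 24, 35)
794 585 (351, 221, 40, 60) (198, 215, 28, 46)
[370.32 249.52] [370.49 250.79]
[210.2  234.93] [211.78 237.34]
collar [  2   4  21  19 295] [135.98644068 249.23389831] [array([0.4873, 0.2362, 0.062 ]), array([0.4872, 0.2352, 0.065 ])]
collar [ 6  5 13  8 82] [330.24390244 162.31707317] [array([0.4871, 0.2324, 0.062 ]), array([0.4894, 0.2279, 0.065 ])]
```

The rows probably need every key, so I'll write them in full.

Emit:
jog_arm([
  {"tx": -31, "ty": -24, "tz": 0, "wx": 0, "wy": 0, "wz": 0, "gripper": 1},
  {"tx": -62, "ty": -48, "tz": 0, "wx": 0, "wy": 0, "wz": 0, "gripper": 1},
  {"tx": -93, "ty": -72, "tz": 0, "wx": 0, "wy": 0, "wz": 0, "gripper": 1},
  {"tx": -124, "ty": -96, "tz": 0, "wx": 0, "wy": 0, "wz": 0, "gripper": 1},
  {"tx": -155, "ty": -120, "tz": 0, "wx": 0, "wy": 0, "wz": 0, "gripper": 1},
])

```text
time: 1.82
position: [0.3653, 0.413, 0.2227]
tool_rot: [0.68, 3.067, 0.001]
ft_force: [1.3, -0.3, 0.4]
grip_width: 1.003
grip_force: 0.0
```

Emit:
jog_arm([
  {"tx": -31, "ty": -24, "tz": 0, "wx": 0, "wy": 0, "wz": 0, "gripper": 1},
  {"tx": -62, "ty": -48, "tz": 0, "wx": 0, "wy": 0, "wz": 0, "gripper": 1},
  {"tx": -93, "ty": -72, "tz": 0, "wx": 0, "wy": 0, "wz": 0, "gripper": 1},
  {"tx": -124, "ty": -96, "tz": 0, "wx": 0, "wy": 0, "wz": 0, "gripper": 1},
  {"tx": -155, "ty": -120, "tz": 0, "wx": 0, "wy": 0, "wz": 0, "gripper": 1},
])

```text
time: 2.23
position: [0.455, 0.2386, 0.223]
tool_rot: [0.68, 3.066, 0.001]
ft_force: [0.8, -0.5, -0.3]
grip_width: 0.998
grip_force: 0.0
```

```bash
python3 - <<'E'
from fit import *
to([.472,-.2025,.16])
T=vision.get_image("top");S=vision.get_image("scene")
def rm(im,bb):
    h=cv2.cvtColor(im["color"],cv2.COLOR_BGR2HSV);m=(((h[...,0]<9)|(h[...,0]>170))&(h[...,1]>150)&(h[...,2]>40)).astype(np.uint8)
    k=np.zeros_like(m);k[bb[1]:bb[3],bb[0]:bb[2]]=1;m*=k
    n,l,st,_=cv2.connectedComponentsWithStats(m);return (l==1+np.argmax(st[1:,4])).astype(np.uint8)
mt=rm(T,(350,215,392,282));ms=rm(S,(196,212,230,268));print(mt.sum(),ms.sum(),cv2.boundingRect(ms))
for it in ([(T,mt)],[(S,ms)],[(T,mt),(S,ms)]):
    r=fit(it,np.array([.472,-.2025,.105,-.53]));print(np.round(r.x,4),r.fun)
E
```

```text
t 2.23 pos [0.455  0.2386 0.223 ] q [-0.72  0.03  0.19  1.79 -0.01  1.32  0.6 ] F [ 0.8 -0.5 -0.3] T [ 0.05 -0.06  0.02] w 0.998 g 0.0 yaw_y 1.1341 tilt [0.0008 0.0008]
shift [-201.9 -392.6   62.6]
660 483 (199, 217, 27, 41)
[ 0.4735 -0.2016  0.1062 -0.5151] 0.09485655208064103
[ 0.4734 -0.2019  0.1066 -0.5185] 0.13003517530920228
[ 0.4733 -0.2015  0.1066 -0.5043] 0.23264106808849727
```

Emit:
jog_arm([
  {"tx": -18, "ty": -35, "tz": 0, "wx": 0, "wy": 0, "wz": 0, "gripper": 1},
  {"tx": -36, "ty": -70, "tz": 0, "wx": 0, "wy": 0, "wz": 0, "gripper": 1},
  {"tx": -54, "ty": -105, "tz": 0, "wx": 0, "wy": 0, "wz": 0, "gripper": 1},
  {"tx": -72, "ty": -140, "tz": 0, "wx": 0, "wy": 0, "wz": 0, "gripper": 1},
  {"tx": -90, "ty": -175, "tz": 0, "wx": 0, "wy": 0, "wz": 0, "gripper": 1},
])

```text
time: 2.75
position: [0.4617, 0.0424, 0.2228]
tool_rot: [0.679, 3.067, 0.001]
ft_force: [0.7, -0.1, -0.1]
grip_width: 0.998
grip_force: 0.0
```

Emit:
jog_arm([
  {"tx": -20, "ty": -35, "tz": 0, "wx": 0, "wy": 0, "wz": 0, "gripper": 0.8},
  {"tx": -42, "ty": -70, "tz": 0, "wx": 0, "wy": 0, "wz": 0, "gripper": 0.8},
  {"tx": -63, "ty": -105, "tz": 0, "wx": 0, "wy": 0, "wz": 0.0, "gripper": 0.8},
  {"tx": -84, "ty": -140, "tz": 0, "wx": 0, "wy": 0, "wz": 0.04, "gripper": 0.8},
  {"tx": -105, "ty": -175, "tz": 0, "wx": 0, "wy": 0, "wz": 0.075, "gripper": 0.8},
])

```text
time: 3.17
position: [0.4831, -0.1607, 0.2231]
tool_rot: [0.797, 3.037, 0.002]
ft_force: [0.9, 0.4, -0.3]
grip_width: 0.809
grip_force: 0.0
```

```bash
python3 - <<'E'
from fit import *
to([.4734,-.2016,.125]);to([.4734,-.2016,.098])
E
```

```text
t 3.17 pos [ 0.4831 -0.1607  0.2231] q [-0.35  0.    0.62  1.81 -0.    1.32  1.34] F [ 0.9  0.4 -0.3] T [ 0.01 -0.03 -0.01] w 0.809 g 0.0 yaw_y 1.0578 tilt [0.0016 0.0006]
shift [-11.5 -40.5  98. ]
t 3.17 pos [ 0.4831 -0.1607  0.2231] q [-0.35  0.    0.62  1.81 -0.    1.32  1.34] F [ 0.9  0.4 -0.3] T [ 0.01 -0.03 -0.01] w 0.809 g 0.0 yaw_y 1.0578 tilt [0.0016 0.0006]
shift [-11.5 -40.6 125. ]
```

Emit:
jog_arm([
  {"tx": -6, "ty": -20, "tz": 10, "wx": 0, "wy": 0, "wz": 0, "gripper": 0.7},
  {"tx": -12, "ty": -40, "tz": 25, "wx": 0, "wy": 0, "wz": 0, "gripper": 0.7},
  {"tx": -12, "ty": -40.5, "tz": 50, "wx": 0, "wy": 0, "wz": 0, "gripper": 0.7},
  {"tx": -12, "ty": -40.5, "tz": 75, "wx": 0, "wy": 0, "wz": 0, "gripper": 0.7},
  {"tx": -12, "ty": -40.5, "tz": 85, "wx": 0, "wy": 0, "wz": 0, "gripper": 0.7},
])

```text
time: 3.58
position: [0.4719, -0.1998, 0.1348]
tool_rot: [-0.795, -3.035, -0.0]
ft_force: [-0.4, 0.5, 0.5]
grip_width: 0.703
grip_force: 0.0
```

Emit:
jog_arm([
  {"tx": 0, "ty": 0, "tz": 10, "wx": 0, "wy": 0, "wz": 0, "gripper": 0.7},
  {"tx": 0, "ty": 0, "tz": 20, "wx": 0, "wy": 0, "wz": 0, "gripper": 0.7},
  {"tx": 0, "ty": 0, "tz": 30, "wx": 0, "wy": 0, "wz": 0, "gripper": 0.7},
  {"tx": 0, "ty": 0, "tz": 38, "wx": 0, "wy": 0, "wz": 0, "gripper": 0.7},
  {"tx": 0, "ty": 0, "tz": 38, "wx": 0, "wy": 0, "wz": 0, "gripper": 0.7},
])

```text
time: 4.0
position: [0.473, -0.1999, 0.0983]
tool_rot: [-0.794, -3.038, 0.0]
ft_force: [0.3, -0.3, -0.8]
grip_width: 0.701
grip_force: 0.0
```

```bash
python3 - <<'E'
from fit import *
to([.4734,-.2016,.098])
T=vision.get_image("top");S=vision.get_image("scene")
big=lambda im,a,b,w,h,f:cv2.resize(im["color"][b:b+h,a:a+w],None,fx=f,fy=f,interpolation=cv2.INTER_CUBIC)
cv2.imwrite("pics/g1.png",np.hstack([big(T,320,190,100,120,4),big(S,165,170,100,120,4)]))
E
```

```text
t 4.00 pos [ 0.473  -0.1999  0.0983] q [-0.27  0.15  0.67  1.96 -0.11  1.07  1.5 ] F [ 0.3 -0.3 -0.8] T [0.06 0.03 0.02] w 0.701 g 0.0 yaw_y 1.0595 tilt [-0.0019  0.0004]
shift [-1.2 -1.3  0.3]
```

View pics/g1.png

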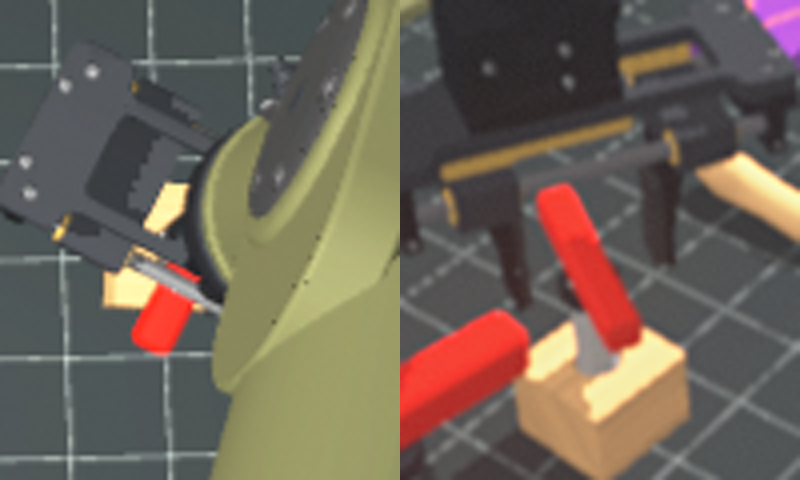

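The fingers straddle the small key's bar, with the bar midpoint near scene crop (590,265), and the larger key is clear. I'm correcting the offset and closing.

Emit:
jog_arm([
  {"tx": -1.2, "ty": -1.3, "tz": 0, "wx": 0, "wy": 0, "wz": 0, "gripper": 0.4},
  {"tx": -1.2, "ty": -1.3, "tz": 0, "wx": 0, "wy": 0, "wz": 0, "gripper": 0},
  {"tx": -1.2, "ty": -1.3, "tz": 0, "wx": 0, "wy": 0, "wz": 0, "gripper": 0},
  {"tx": -1.2, "ty": -1.3, "tz": 0, "wx": 0, "wy": 0, "wz": 0, "gripper": 0},
  {"tx": -1.2, "ty": -1.3, "tz": 0, "wx": 0, "wy": 0, "wz": 0, "gripper": 0},
], grip_force=30)

```text
time: 4.52
position: [0.4742, -0.2022, 0.0998]
tool_rot: [0.795, 3.039, 0.0]
ft_force: [-0.0, 0.3, 0.5]
grip_width: 0.409
grip_force: 0.0
```

Emit:
jog_arm([
  {"tx": 0, "ty": 0, "tz": 0, "wx": 0, "wy": 0, "wz": 0, "gripper": 0},
  {"tx": 0, "ty": 0, "tz": 0, "wx": 0, "wy": 0, "wz": 0, "gripper": 0},
  {"tx": 0, "ty": 0, "tz": 0, "wx": 0, "wy": 0, "wz": 0, "gripper": 0},
  {"tx": 0, "ty": 0, "tz": -2, "wx": 0, "wy": 0, "wz": 0, "gripper": 0},
  {"tx": 0, "ty": 0, "tz": -5, "wx": 0, "wy": 0, "wz": 0, "gripper": 0},
])

```text
time: 4.93
position: [0.4734, -0.2019, 0.104]
tool_rot: [-0.795, -3.038, 0.0]
ft_force: [-0.7, -0.2, -3.3]
grip_width: 0.208
grip_force: 30.0
```

```bash
python3 - <<'E'
from fit import *
st()
E
```

```text
t 4.93 pos [ 0.4734 -0.2019  0.104 ] q [-0.27  0.14  0.67  1.95 -0.1   1.08  1.5 ] F [-0.7 -0.2 -3.3] T [ 0.03 -0.07  0.06] w 0.208 g 30.0 yaw_y 1.0590 tilt [-0.0015  0.0003]
```

Emit:
jog_arm([
  {"tx": 0, "ty": 0, "tz": -12, "wx": 0, "wy": 0, "wz": 0, "gripper": 0},
  {"tx": 0, "ty": 0, "tz": -30, "wx": 0, "wy": 0, "wz": 0, "gripper": 0},
  {"tx": 0, "ty": 0, "tz": -50, "wx": 0, "wy": 0, "wz": 0, "gripper": 0},
  {"tx": 0, "ty": 0, "tz": -70, "wx": 0, "wy": 0, "wz": 0, "gripper": 0},
  {"tx": 0, "ty": 0, "tz": -85, "wx": 0, "wy": 0, "wz": 0, "gripper": 0},
])

```text
time: 5.35
position: [0.4743, -0.2025, 0.192]
tool_rot: [0.795, 3.038, 0.0]
ft_force: [0.6, -0.1, -2.9]
grip_width: 0.203
grip_force: 30.0
```

```bash
python3 - <<'E'
from fit import *
to([.488,.23,.19])
T=vision.get_image("top");S=vision.get_image("scene")
def rm(im,bb):
    h=cv2.cvtColor(im["color"],cv2.COLOR_BGR2HSV);m=(((h[...,0]<9)|(h[...,0]>170))&(h[...,1]>150)&(h[...,2]>40)).astype(np.uint8)
    return m
# mouth refined by darker collar edges
for im,(a,b,c,d) in((T,(110,225,170,275)),(S,(305,145,358,190))):
    g=cv2.cvtColor(im["color"],cv2.COLOR_BGR2GRAY)
    print(g[(b+d)//2-1,a:c].tolist()); 
    m=(g<115).astype(np.uint8);n,l,stt,cen=cv2.connectedComponentsWithStats(m[b:d,a:c]);print([(stt[i].tolist(),(cen[i]+[a,b]).round(1)) for i in range(1,n) if stt[i,4]>40])
cv2.imwrite("pics/m1.png",np.hstack([cv2.resize(T["color"][215:275,105:165],None,fx=6.6,fy=6.6,interpolation=cv2.INTER_CUBIC),cv2.resize(S["color"][135:195,300:360],None,fx=6.6,fy=6.6,interpolation=cv2.INTER_CUBIC)]))
np.save("T.npy",T["color"]);np.save("S.npy",S["color"])
E
```

```text
t 5.35 pos [ 0.4743 -0.2025  0.192 ] q [-0.3   0.05  0.68  1.85 -0.03  1.26  1.44] F [ 0.6 -0.1 -2.9] T [ 0.   -0.01 -0.03] w 0.203 g 30.0 yaw_y 1.0586 tilt [ 0.0017 -0.0002]
shift [200.  383.7   1.9]
[84, 85, 248, 251, 251, 251, 251, 250, 243, 221, 215, 214, 214, 214, 213, 202, 134, 87, 80, 80, 100, 98, 98, 100, 79, 63, 60, 71, 83, 85, 86, 86, 86, 123, 129, 93, 116, 132, 134, 206, 217, 217, 217, 217, 216, 153, 109, 104, 103, 103, 103, 123, 194, 203, 202, 199, 197, 192, 187, 179]
[([0, 0, 7, 10, 58], array([112.4, 229.2])), ([0, 11, 4, 19, 48], array([111. , 242.6])), ([17, 15, 16, 19, 207], array([134.3, 249.6])), ([43, 15, 10, 27, 137], array([157.5, 253.1])), ([6, 45, 23, 5, 80], array([124.9, 272.6]))]
[85, 85, 85, 86, 86, 85, 85, 85, 96, 117, 126, 131, 143, 164, 183, 197, 209, 209, 190, 180, 176, 153, 135, 129, 125, 125, 122, 122, 123, 135, 163, 182, 204, 207, 195, 179, 154, 134, 118, 112, 112, 106, 97, 115, 156, 197, 220, 194, 155, 118, 108, 116, 109]
[([0, 0, 53, 31, 921], array([329.5, 155. ])), ([19, 14, 13, 7, 52], array([330.4, 162.1]))]
```

View pics/m1.png

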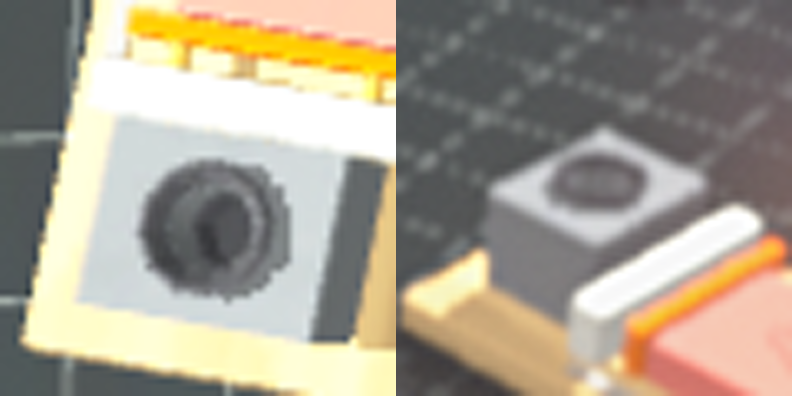

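The crop shows the collar: outer silhouette centre at about top (137.0,249.1) and scene (329.9,162.1), with the housing top around it. I'll triangulate it and cross-check with the housing's corners.

```bash
python3 - <<'E'
from fit import *
T=vision.get_image("top");S=vision.get_image("scene")
uv=[(T,np.array([137.,249.1])),(S,np.array([329.9,162.1]))]
for z in(.060,.062,.064):print(z,[atz(i,u,z).round(4) for i,u in uv])
from scipy.optimize import least_squares
r=least_squares(lambda p:np.r_[P(T,p)-uv[0][1],P(S,p)-uv[1][1]],[.488,.23,.06]);print("tri",r.x.round(4),r.fun.round(2))
# housing top corners in crop px (x,y), z=.059
c=lambda x,y,ox,oy:(np.array([x,y])+.5)/6.6-.5+[ox,oy]
tc=[atz(T,c(*p,105,215),.059) for p in((113,113),(346,155),(312,343),(76,302))]
sc=[atz(S,c(*p,300,135),.059) for p in((602-396,128),(708-396,183),(598-396,246),(490-396,188))]
for q in(tc,sc):print(np.round(q,4)[:,:2].tolist(),np.mean(q,0).round(4),[np.linalg.norm(q[i]-q[(i+1)%4]).round(4) for i in range(4)])
E
```

```text
0.06 [array([0.4877, 0.235 , 0.06  ]), array([0.4842, 0.2359, 0.06  ])]
0.062 [array([0.4875, 0.2343, 0.062 ]), array([0.4858, 0.2329, 0.062 ])]
0.064 [array([0.4874, 0.2336, 0.064 ]), array([0.4873, 0.2298, 0.064 ])]
tri [0.4869 0.2337 0.0623] [ 0.23  0.33  0.54 -0.1 ]
[[0.5219, 0.2653], [0.5079, 0.1971], [0.4538, 0.2064], [0.4673, 0.275]] [0.4877 0.236  0.059 ] [np.float64(0.0696), np.float64(0.055), np.float64(0.0698), np.float64(0.0555)]
[[0.4641, 0.2764], [0.5201, 0.2627], [0.5079, 0.1957], [0.4518, 0.2084]] [0.486  0.2358 0.059 ] [np.float64(0.0576), np.float64(0.068), np.float64(0.0576), np.float64(0.0691)]
```

Emit:
jog_arm([
  {"tx": 10, "ty": 19, "tz": 0, "wx": 0, "wy": 0, "wz": 0, "gripper": 0},
  {"tx": 27, "ty": 52, "tz": 0, "wx": 0, "wy": 0, "wz": 0, "gripper": 0},
  {"tx": 45, "ty": 86, "tz": 0, "wx": 0, "wy": 0, "wz": 0, "gripper": 0},
  {"tx": 63, "ty": 120, "tz": 0, "wx": 0, "wy": 0, "wz": 0, "gripper": 0},
  {"tx": 81, "ty": 155, "tz": 0, "wx": 0, "wy": 0, "wz": 0, "gripper": 0},
])

```text
time: 5.97
position: [0.4779, -0.026, 0.1881]
tool_rot: [-0.796, -3.037, 0.001]
ft_force: [1.5, 0.3, -2.9]
grip_width: 0.204
grip_force: 30.0
```

Emit:
jog_arm([
  {"tx": 18, "ty": 34, "tz": 0, "wx": 0, "wy": 0, "wz": 0, "gripper": 0},
  {"tx": 36, "ty": 69, "tz": 0, "wx": 0, "wy": 0, "wz": 0, "gripper": 0},
  {"tx": 54, "ty": 103, "tz": 0, "wx": 0, "wy": 0, "wz": 0, "gripper": 0},
  {"tx": 72, "ty": 138, "tz": 0, "wx": 0, "wy": 0, "wz": 0, "gripper": 0},
  {"tx": 90, "ty": 172, "tz": 0, "wx": 0, "wy": 0, "wz": 0, "gripper": 0},
])

```text
time: 6.38
position: [0.4838, 0.1682, 0.1879]
tool_rot: [-0.795, -3.037, 0.003]
ft_force: [0.4, -0.9, -2.7]
grip_width: 0.204
grip_force: 30.0
```

Emit:
jog_arm([
  {"tx": 12, "ty": 24, "tz": 0, "wx": 0, "wy": 0, "wz": 0, "gripper": 0},
  {"tx": 24, "ty": 46, "tz": 0, "wx": 0, "wy": 0, "wz": 0, "gripper": 0},
  {"tx": 31, "ty": 60, "tz": 0, "wx": 0, "wy": 0, "wz": 0, "gripper": 0},
  {"tx": 31, "ty": 60, "tz": 0, "wx": 0, "wy": 0, "wz": 0, "gripper": 0},
  {"tx": 31, "ty": 60, "tz": 0, "wx": 0, "wy": 0, "wz": 0, "gripper": 0},
])

```text
time: 6.8
position: [0.4868, 0.2339, 0.1882]
tool_rot: [-0.793, -3.038, 0.004]
ft_force: [0.4, -0.2, -2.0]
grip_width: 0.205
grip_force: 30.0
```

```bash
python3 - <<'E'
from fit import *
to([.487,.2348,.165])
T=vision.get_image("top");S=vision.get_image("scene")
cv2.imwrite("pics/o1.png",np.hstack([cv2.resize(T["color"][190:310,80:180],None,fx=4,fy=4,interpolation=cv2.INTER_CUBIC),cv2.resize(S["color"][80:200,280:380],None,fx=4,fy=4,interpolation=cv2.INTER_CUBIC)]))
E
```

```text
t 6.80 pos [0.4868 0.2339 0.1882] q [-0.73  0.11  0.25  1.78 -0.03  1.26  0.59] F [ 0.4 -0.2 -2. ] T [-0.08  0.02 -0.03] w 0.205 g 30.0 yaw_y 1.0603 tilt [-0.002  -0.0022]
shift [ 0.2  1.  23.2]
```

View pics/o1.png

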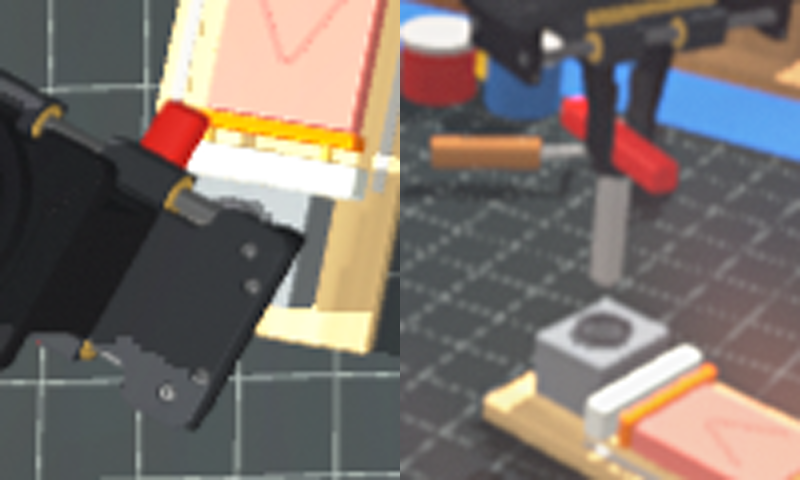

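```bash
python3 - <<'E'
from fit import *
S=vision.get_image("scene")
s,R=st();t=s["position"]
for dz in(.0895,.08,.07,.05):print(dz,P(S,t-[0,0,dz]).round(1))
g=S["color"][:,:,:].astype(int)
for v in(130,134,138,142,146,149,151):print(v,g[v,322:344].sum(1).tolist())
E
```

```text
t 6.95 pos [0.4877 0.2321 0.1891] q [-0.73  0.11  0.25  1.78 -0.03  1.26  0.59] F [ 0.5  0.6 -3.5] T [-0.04 -0.05 -0.01] w 0.203 g 30.0 yaw_y 1.0563 tilt [-0.0006 -0.0013]
0.0895 [331.6 149.8]
0.08 [331.9 146.5]
0.07 [332.2 143. ]
0.05 [332.9 135.8]
130 [329, 375, 378, 315, 281, 258, 294, 406, 438, 438, 437, 425, 428, 430, 409, 290, 210, 198, 196, 193, 202, 198]
134 [249, 249, 253, 255, 255, 257, 320, 417, 440, 443, 434, 426, 428, 420, 360, 279, 245, 244, 230, 225, 231, 229]
138 [267, 278, 315, 305, 298, 334, 399, 437, 443, 441, 432, 425, 423, 412, 339, 276, 265, 267, 273, 276, 275, 267]
142 [252, 252, 278, 329, 331, 340, 422, 449, 446, 443, 427, 425, 423, 386, 308, 274, 292, 295, 323, 320, 282, 285]
146 [374, 326, 282, 309, 303, 347, 424, 448, 445, 440, 426, 425, 411, 349, 284, 265, 267, 289, 333, 354, 346, 307]
149 [249, 256, 256, 262, 260, 318, 389, 431, 441, 441, 432, 421, 410, 354, 326, 339, 298, 273, 265, 270, 270, 279]
151 [253, 260, 258, 256, 256, 258, 272, 306, 330, 351, 336, 317, 328, 363, 364, 358, 311, 310, 330, 304, 284, 290]
```

Emit:
jog_arm([
  {"tx": 0.7, "ty": 1.3, "tz": 8, "wx": 0, "wy": 0, "wz": 0, "gripper": 0},
  {"tx": 0.7, "ty": 1.3, "tz": 16, "wx": 0, "wy": 0, "wz": 0, "gripper": 0},
  {"tx": 0.7, "ty": 1.3, "tz": 24, "wx": 0, "wy": 0, "wz": 0, "gripper": 0},
  {"tx": 0.7, "ty": 1.3, "tz": 31, "wx": 0, "wy": 0, "wz": 0, "gripper": 0},
  {"tx": 0.7, "ty": 1.3, "tz": 35, "wx": 0, "wy": 0, "wz": 0, "gripper": 0},
])

```text
time: 7.37
position: [0.4867, 0.235, 0.1529]
tool_rot: [-0.795, -3.038, 0.003]
ft_force: [-0.0, 0.6, -2.9]
grip_width: 0.201
grip_force: 30.0
```

Emit:
jog_arm([
  {"tx": 0, "ty": 0, "tz": 2, "wx": 0, "wy": 0, "wz": 0, "gripper": 0},
  {"tx": 0, "ty": 0, "tz": 5, "wx": 0, "wy": 0, "wz": 0, "gripper": 0},
  {"tx": 0, "ty": 0, "tz": 8, "wx": 0, "wy": 0, "wz": 0, "gripper": 0},
  {"tx": 0, "ty": 0, "tz": 11, "wx": 0, "wy": 0, "wz": 0, "gripper": 0},
  {"tx": 0, "ty": 0, "tz": 13, "wx": 0, "wy": 0, "wz": 0, "gripper": 0},
])

```text
time: 7.78
position: [0.4875, 0.2357, 0.1414]
tool_rot: [0.795, 3.039, 0.0]
ft_force: [0.1, 0.4, -2.9]
grip_width: 0.202
grip_force: 30.0
```

```bash
python3 - <<'E'
from fit import *
to([.487,.2345,.1345])
E
```

```text
t 7.78 pos [0.4875 0.2357 0.1414] q [-0.73  0.15  0.25  1.84 -0.04  1.16  0.59] F [ 0.1  0.4 -2.9] T [ 0.01  0.01 -0.05] w 0.202 g 30.0 yaw_y 1.0591 tilt [0.0002 0.0001]
shift [-0.1 -1.3  6.9]
```

Emit:
jog_arm([
  {"tx": 0, "ty": 0, "tz": 2, "wx": 0, "wy": 0, "wz": 0, "gripper": 0},
  {"tx": 0, "ty": 0, "tz": 4, "wx": 0, "wy": 0, "wz": 0, "gripper": 0},
  {"tx": 0, "ty": 0, "tz": 6, "wx": 0, "wy": 0, "wz": 0, "gripper": 0},
  {"tx": 0, "ty": 0, "tz": 8, "wx": 0, "wy": 0, "wz": 0, "gripper": 0},
  {"tx": 0, "ty": 0, "tz": 8, "wx": 0, "wy": 0, "wz": 0, "gripper": 0},
])

```text
time: 8.2
position: [0.4872, 0.2355, 0.1331]
tool_rot: [-0.795, -3.039, 0.001]
ft_force: [-0.6, -1.0, -3.7]
grip_width: 0.208
grip_force: 30.0
```

```bash
python3 - <<'E'
from fit import *
to([.487,.2345,.1245])
E
```

```text
t 8.20 pos [0.4872 0.2355 0.1331] q [-0.73  0.15  0.25  1.84 -0.04  1.15  0.59] F [-0.6 -1.  -3.7] T [-0.04  0.03  0.02] w 0.208 g 30.0 yaw_y 1.0591 tilt [-0.0006 -0.0003]
shift [-0.3 -1.   8.6]
```

Emit:
jog_arm([
  {"tx": 0, "ty": 0, "tz": 1, "wx": 0, "wy": 0, "wz": 0, "gripper": 0},
  {"tx": 0, "ty": 0, "tz": 2, "wx": 0, "wy": 0, "wz": 0, "gripper": 0},
  {"tx": 0, "ty": 0, "tz": 3, "wx": 0, "wy": 0, "wz": 0, "gripper": 0},
  {"tx": 0, "ty": 0, "tz": 4, "wx": 0, "wy": 0, "wz": 0, "gripper": 0},
  {"tx": 0, "ty": 0, "tz": 5, "wx": 0, "wy": 0, "wz": 0, "gripper": 0},
])

```text
time: 8.62
position: [0.4875, 0.2357, 0.1285]
tool_rot: [0.795, 3.039, 0.0]
ft_force: [-0.5, 0.1, -2.5]
grip_width: 0.204
grip_force: 30.0
```

Emit:
jog_arm([
  {"tx": 0, "ty": 0, "tz": 0.5, "wx": 0, "wy": 0, "wz": 0, "gripper": 0},
  {"tx": 0, "ty": 0, "tz": 1, "wx": 0, "wy": 0, "wz": 0, "gripper": 0},
  {"tx": 0, "ty": 0, "tz": 1.5, "wx": 0, "wy": 0, "wz": 0, "gripper": 0},
  {"tx": 0, "ty": 0, "tz": 2, "wx": 0, "wy": 0, "wz": 0, "gripper": 0},
  {"tx": 0, "ty": 0, "tz": 2, "wx": 0, "wy": 0, "wz": 0, "gripper": 0},
])

```text
time: 9.03
position: [0.4874, 0.2356, 0.1265]
tool_rot: [-0.795, -3.039, 0.0]
ft_force: [-0.4, -0.6, -2.8]
grip_width: 0.205
grip_force: 30.0
```

Emit:
jog_arm([
  {"tx": 0, "ty": 0, "tz": 0.4, "wx": 0, "wy": 0, "wz": 0, "gripper": 0},
  {"tx": 0, "ty": 0, "tz": 0.8, "wx": 0, "wy": 0, "wz": 0, "gripper": 0},
  {"tx": 0, "ty": 0, "tz": 1.2, "wx": 0, "wy": 0, "wz": 0, "gripper": 0},
  {"tx": 0, "ty": 0, "tz": 1.5, "wx": 0, "wy": 0, "wz": 0, "gripper": 0},
  {"tx": 0, "ty": 0, "tz": 1.5, "wx": 0, "wy": 0, "wz": 0, "gripper": 0},
])

```text
time: 9.45
position: [0.4874, 0.2356, 0.125]
tool_rot: [-0.795, -3.039, 0.0]
ft_force: [-0.4, 0.5, -1.9]
grip_width: 0.204
grip_force: 30.0
```

Emit:
jog_arm([
  {"tx": 0, "ty": 0, "tz": 0.3, "wx": 0, "wy": 0, "wz": 0, "gripper": 0},
  {"tx": 0, "ty": 0, "tz": 0.6, "wx": 0, "wy": 0, "wz": 0, "gripper": 0},
  {"tx": 0, "ty": 0, "tz": 0.9, "wx": 0, "wy": 0, "wz": 0, "gripper": 0},
  {"tx": 0, "ty": 0, "tz": 1, "wx": 0, "wy": 0, "wz": 0, "gripper": 0},
  {"tx": 0, "ty": 0, "tz": 1, "wx": 0, "wy": 0, "wz": 0, "gripper": 0},
])

```text
time: 9.87
position: [0.4877, 0.2357, 0.1244]
tool_rot: [0.795, 3.039, 0.001]
ft_force: [-0.1, -0.2, -0.6]
grip_width: 0.205
grip_force: 30.0
```

Emit:
jog_arm([
  {"tx": 0, "ty": 0, "tz": 0.3, "wx": 0, "wy": 0, "wz": 0, "gripper": 0},
  {"tx": 0, "ty": 0, "tz": 0.6, "wx": 0, "wy": 0, "wz": 0, "gripper": 0},
  {"tx": 0, "ty": 0, "tz": 0.8, "wx": 0, "wy": 0, "wz": 0, "gripper": 0},
  {"tx": 0, "ty": 0, "tz": 0.8, "wx": 0, "wy": 0, "wz": 0, "gripper": 0},
  {"tx": 0, "ty": 0, "tz": 0.8, "wx": 0, "wy": 0, "wz": 0, "gripper": 0},
])

```text
time: 10.28
position: [0.4878, 0.2358, 0.1239]
tool_rot: [0.795, 3.039, 0.001]
ft_force: [-0.5, -0.9, 5.3]
grip_width: 0.204
grip_force: 30.0
```

Emit:
jog_arm([
  {"tx": 0, "ty": 0, "tz": 0, "wx": 0, "wy": 0, "wz": 0.05, "gripper": 0},
  {"tx": 0, "ty": 0, "tz": 0, "wx": 0, "wy": 0, "wz": 0.1, "gripper": 0},
  {"tx": 0, "ty": 0, "tz": 0, "wx": 0, "wy": 0, "wz": 0.15, "gripper": 0},
  {"tx": 0, "ty": 0, "tz": 0, "wx": 0, "wy": 0, "wz": 0.15, "gripper": 0},
  {"tx": 0, "ty": 0, "tz": 0, "wx": 0, "wy": 0, "wz": 0.15, "gripper": 0},
])

```text
time: 10.7
position: [0.4882, 0.236, 0.124]
tool_rot: [1.018, 2.971, 0.002]
ft_force: [0.4, 1.3, 4.9]
grip_width: 0.199
grip_force: 30.0
```

```bash
python3 - <<'E'
from fit import *
st()
E
```

```text
t 10.70 pos [0.4882 0.236  0.124 ] q [-0.74  0.16  0.26  1.85 -0.05  1.13  0.45] F [0.4 1.3 4.9] T [-0.09  0.01 -0.02] w 0.199 g 30.0 yaw_y 0.9104 tilt [0.0017 0.001 ]
```

Emit:
jog_arm([
  {"tx": 0, "ty": 0, "tz": 0, "wx": 0, "wy": 0, "wz": 0.05, "gripper": 0},
  {"tx": 0, "ty": 0, "tz": 0, "wx": 0, "wy": 0, "wz": 0.1, "gripper": 0},
  {"tx": 0, "ty": 0, "tz": 0, "wx": 0, "wy": 0, "wz": 0.15, "gripper": 0},
  {"tx": 0, "ty": 0, "tz": 0, "wx": 0, "wy": 0, "wz": 0.15, "gripper": 0},
  {"tx": 0, "ty": 0, "tz": 0, "wx": 0, "wy": 0, "wz": 0.15, "gripper": 0},
])

```text
time: 11.12
position: [0.4883, 0.2362, 0.124]
tool_rot: [1.238, 2.886, 0.003]
ft_force: [0.2, 0.2, 5.1]
grip_width: 0.209
grip_force: 30.0
```

Emit:
jog_arm([
  {"tx": 0, "ty": 0, "tz": 0, "wx": 0, "wy": 0, "wz": 0.05, "gripper": 0},
  {"tx": 0, "ty": 0, "tz": 0, "wx": 0, "wy": 0, "wz": 0.1, "gripper": 0},
  {"tx": 0, "ty": 0, "tz": 0, "wx": 0, "wy": 0, "wz": 0.15, "gripper": 0},
  {"tx": 0, "ty": 0, "tz": 0, "wx": 0, "wy": 0, "wz": 0.15, "gripper": 0},
  {"tx": 0, "ty": 0, "tz": 0, "wx": 0, "wy": 0, "wz": 0.15, "gripper": 0},
])

```text
time: 11.53
position: [0.4882, 0.2364, 0.124]
tool_rot: [1.449, 2.786, 0.003]
ft_force: [-0.9, 0.3, 4.8]
grip_width: 0.207
grip_force: 30.0
```

Emit:
jog_arm([
  {"tx": 0, "ty": 0, "tz": 0, "wx": 0, "wy": 0, "wz": 0.05, "gripper": 0},
  {"tx": 0, "ty": 0, "tz": 0, "wx": 0, "wy": 0, "wz": 0.1, "gripper": 0},
  {"tx": 0, "ty": 0, "tz": 0, "wx": 0, "wy": 0, "wz": 0.15, "gripper": 0},
  {"tx": 0, "ty": 0, "tz": 0, "wx": 0, "wy": 0, "wz": 0.15, "gripper": 0},
  {"tx": 0, "ty": 0, "tz": 0, "wx": 0, "wy": 0, "wz": 0.15, "gripper": 0},
])

```text
time: 11.95
position: [0.4879, 0.2363, 0.1237]
tool_rot: [1.654, 2.671, 0.003]
ft_force: [-0.3, 1.8, 4.9]
grip_width: 0.205
grip_force: 30.0
```

```bash
python3 - <<'E'
from fit import *
st()
E
```

```text
t 11.95 pos [0.4879 0.2363 0.1237] q [-0.77  0.16  0.3   1.86 -0.05  1.13  0.01] F [-0.3  1.8  4.9] T [ 0.32 -0.04 -0.  ] w 0.205 g 30.0 yaw_y 0.4620 tilt [0.0013 0.0012]
```

Emit:
jog_arm([
  {"tx": 0, "ty": 0, "tz": 0, "wx": 0, "wy": 0, "wz": 0.05, "gripper": 0},
  {"tx": 0, "ty": 0, "tz": 0, "wx": 0, "wy": 0, "wz": 0.1, "gripper": 0},
  {"tx": 0, "ty": 0, "tz": 0, "wx": 0, "wy": 0, "wz": 0.15, "gripper": 0},
  {"tx": 0, "ty": 0, "tz": 0, "wx": 0, "wy": 0, "wz": 0.15, "gripper": 0},
  {"tx": 0, "ty": 0, "tz": 0, "wx": 0, "wy": 0, "wz": 0.15, "gripper": 0},
])

```text
time: 12.37
position: [0.487, 0.2355, 0.1222]
tool_rot: [-1.849, -2.539, 0.002]
ft_force: [1.5, 1.4, -4.0]
grip_width: 0.205
grip_force: 30.0
```

```bash
python3 - <<'E'
from fit import *
st()
E
```

```text
t 12.37 pos [0.487  0.2355 0.1222] q [-0.78  0.17  0.31  1.86 -0.06  1.13 -0.14] F [ 1.5  1.4 -4. ] T [ 0.43 -0.35 -0.02] w 0.205 g 30.0 yaw_y 0.3119 tilt [-0.0009 -0.0006]
```

The press force vanished and z dropped, so the hex has found the socket. Now lowering gently.

Emit:
jog_arm([
  {"tx": 0, "ty": 0, "tz": 0.8, "wx": 0, "wy": 0, "wz": 0, "gripper": 0},
  {"tx": 0, "ty": 0, "tz": 1.6, "wx": 0, "wy": 0, "wz": 0, "gripper": 0},
  {"tx": 0, "ty": 0, "tz": 2.4, "wx": 0, "wy": 0, "wz": 0, "gripper": 0},
  {"tx": 0, "ty": 0, "tz": 3, "wx": 0, "wy": 0, "wz": 0, "gripper": 0},
  {"tx": 0, "ty": 0, "tz": 3, "wx": 0, "wy": 0, "wz": 0, "gripper": 0},
])

```text
time: 12.78
position: [0.4873, 0.2356, 0.12]
tool_rot: [-1.853, -2.537, 0.001]
ft_force: [-0.6, 1.2, -4.0]
grip_width: 0.206
grip_force: 30.0
```

```bash
python3 - <<'E'
from fit import *
st()
E
```

```text
t 12.78 pos [0.4873 0.2356 0.12  ] q [-0.78  0.17  0.31  1.86 -0.06  1.12 -0.14] F [-0.6  1.2 -4. ] T [ 0.32 -0.19  0.01] w 0.206 g 30.0 yaw_y 0.3094 tilt [-0.0005 -0.0002]
```

Emit:
jog_arm([
  {"tx": 0, "ty": 0, "tz": 1, "wx": 0, "wy": 0, "wz": 0, "gripper": 0},
  {"tx": 0, "ty": 0, "tz": 2, "wx": 0, "wy": 0, "wz": 0, "gripper": 0},
  {"tx": 0, "ty": 0, "tz": 3, "wx": 0, "wy": 0, "wz": 0, "gripper": 0},
  {"tx": 0, "ty": 0, "tz": 4, "wx": 0, "wy": 0, "wz": 0, "gripper": 0},
  {"tx": 0, "ty": 0, "tz": 4, "wx": 0, "wy": 0, "wz": 0, "gripper": 0},
])

```text
time: 13.2
position: [0.4873, 0.2356, 0.116]
tool_rot: [-1.853, -2.537, 0.0]
ft_force: [0.5, 1.3, -4.5]
grip_width: 0.205
grip_force: 30.0
```

Emit:
jog_arm([
  {"tx": 0, "ty": 0, "tz": 0.6, "wx": 0, "wy": 0, "wz": 0, "gripper": 0},
  {"tx": 0, "ty": 0, "tz": 1.2, "wx": 0, "wy": 0, "wz": 0, "gripper": 0},
  {"tx": 0, "ty": 0, "tz": 1.8, "wx": 0, "wy": 0, "wz": 0, "gripper": 0},
  {"tx": 0, "ty": 0, "tz": 2, "wx": 0, "wy": 0, "wz": 0, "gripper": 0},
  {"tx": 0, "ty": 0, "tz": 2, "wx": 0, "wy": 0, "wz": 0, "gripper": 0},
])

```text
time: 13.62
position: [0.4874, 0.2356, 0.1142]
tool_rot: [-1.853, -2.537, 0.0]
ft_force: [0.2, 1.3, -2.5]
grip_width: 0.204
grip_force: 30.0
```

```bash
python3 - <<'E'
from fit import *
st()
E
```

```text
t 13.62 pos [0.4874 0.2356 0.1142] q [-0.78  0.17  0.31  1.87 -0.06  1.11 -0.14] F [ 0.2  1.3 -2.5] T [ 0.34 -0.03  0.  ] w 0.204 g 30.0 yaw_y 0.3090 tilt [-0.0001 -0.    ]
```

Emit:
jog_arm([
  {"tx": 0, "ty": 0, "tz": 0.4, "wx": 0, "wy": 0, "wz": 0, "gripper": 0},
  {"tx": 0, "ty": 0, "tz": 0.8, "wx": 0, "wy": 0, "wz": 0, "gripper": 0},
  {"tx": 0, "ty": 0, "tz": 1.2, "wx": 0, "wy": 0, "wz": 0, "gripper": 0},
  {"tx": 0, "ty": 0, "tz": 1.6, "wx": 0, "wy": 0, "wz": 0, "gripper": 0},
  {"tx": 0, "ty": 0, "tz": 1.6, "wx": 0, "wy": 0, "wz": 0, "gripper": 0},
])

```text
time: 14.03
position: [0.4875, 0.2356, 0.1126]
tool_rot: [1.853, 2.537, 0.0]
ft_force: [0.1, 1.3, -3.2]
grip_width: 0.208
grip_force: 30.0
```

```bash
python3 - <<'E'
from fit import *
st()
# pad/gap colours baseline in top view along jig axis
T=vision.get_image("top");S=vision.get_image("scene");cv2.imwrite("pics/p1.png",np.vstack([cv2.resize(T["color"][150:240,110:210],None,fx=4,fy=3.3,interpolation=cv2.INTER_CUBIC)[:297,:400],cv2.resize(S["color"][155:230,310:410],None,fx=4,fy=4,interpolation=cv2.INTER_CUBIC)]))
E
```

```text
t 14.03 pos [0.4875 0.2356 0.1126] q [-0.78  0.18  0.31  1.87 -0.06  1.11 -0.14] F [ 0.1  1.3 -3.2] T [ 0.27 -0.02  0.01] w 0.208 g 30.0 yaw_y 0.3090 tilt [0. 0.]
```

View pics/p1.png

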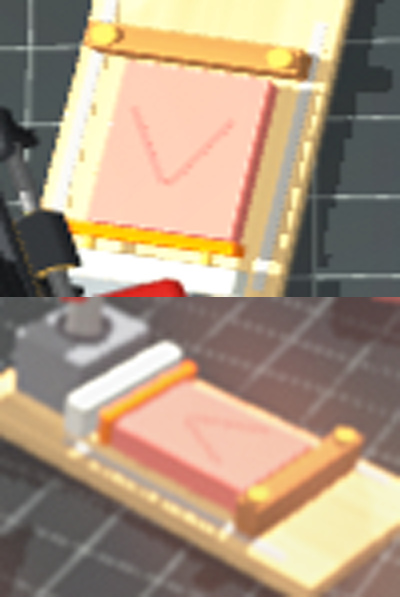

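The crop shows the white jaw, orange pad, pink block and fence all visible in both views, with the gap at 8 mm. I'll set up a rectified profile measurement as the zero reference.

```bash
cat > rect.py <<'E'
from h import *
O=np.array([.487,.235]);Y=-.215;ux=np.array([np.cos(Y),np.sin(Y)]);uy=np.array([-ux[1],ux[0]])
def rect(im,z,x0=.0,x1=.18,y0=-.065,y1=.065,k=4000):
    q=[(x0,y0),(x1,y0),(x1,y1),(x0,y1)]
    src=np.float32([P(im,np.r_[O+a*ux+b*uy,z]) for a,b in q]);dst=np.float32([((a-x0)*k,(y1-b)*k) for a,b in q])
    return cv2.warpPerspective(im["color"],cv2.getPerspectiveTransform(src,dst),(int((x1-x0)*k),int((y1-y0)*k)),flags=cv2.INTER_CUBIC)
E
python3 - <<'E'
from rect import *
T=vision.get_image("top");S=vision.get_image("scene");np.savez("base.npz",T=T["color"],S=S["color"])
a=rect(T,.037);b=rect(S,.037);cv2.imwrite("pics/r0.png",cv2.resize(np.vstack([a,b])[:, :],(520,752)[:2]) if 0 else cv2.resize(np.vstack([a,b]),(415,600)))
E
```

```text
(no output)
```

View pics/r0.png

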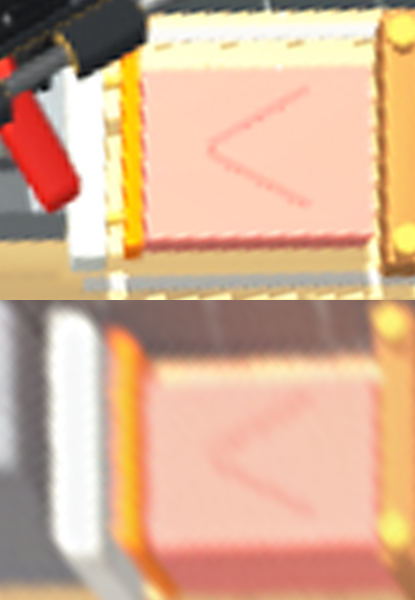

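```bash
cat >> rect.py <<'E'
def meas(c,top):
    c=cv2.GaussianBlur(c,(0,0),1.5).astype(float);B,G,R=c[...,0],c[...,1],c[...,2]
    r=slice(350,395) if top else slice(170,370)
    r2=slice(200,370) if top else slice(150,350)
    X=np.arange(c.shape[1])/4
    def cen(w,r,a,b):
        w=w[r].mean(0)*((X>a)&(X<b));return (w*X).sum()/w.sum(), w.sum()/4
    white=np.clip(np.minimum(B,G)-(200 if top else 165),0,40)/40*(R-B<45)
    orange=np.clip((R-B-140)/60,0,1) if top else np.clip((R-B-90)/60,0,1)
    pink=np.clip((R-G-30)/15,0,1)*np.clip((B-110)/30,0,1)
    return [round(float(v),2) for w,rr,a,b in((white,r,20,52),(orange,r2,40,75),(pink,r2,55,175)) for v in cen(w,rr,a,b)]
def both(save=None):
    for n in("top","scene"):
        im=vision.get_image(n);print(n,"jaw c,w / pad c,w / block c,w",meas(rect(im,.037),n=="top"))
E
python3 - <<'E'
from rect import *
both();both()
E
```

```text
top jaw c,w / pad c,w / block c,w [37.85, 15.4, 57.14, 8.3, 112.19, 97.32]
scene jaw c,w / pad c,w / block c,w [33.17, 21.81, 56.69, 12.76, 114.79, 102.79]
top jaw c,w / pad c,w / block c,w [37.85, 15.41, 57.14, 8.3, 112.21, 97.31]
scene jaw c,w / pad c,w / block c,w [33.17, 21.82, 56.68, 12.73, 114.75, 102.76]
```

Emit:
jog_arm([
  {"tx": 0, "ty": 0, "tz": 0, "wx": 0, "wy": 0, "wz": 0.05, "gripper": 0},
  {"tx": 0, "ty": 0, "tz": 0, "wx": 0, "wy": 0, "wz": 0.1, "gripper": 0},
  {"tx": 0, "ty": 0, "tz": 0, "wx": 0, "wy": 0, "wz": 0.15, "gripper": 0},
  {"tx": 0, "ty": 0, "tz": 0, "wx": 0, "wy": 0, "wz": 0.2, "gripper": 0},
  {"tx": 0, "ty": 0, "tz": 0, "wx": 0, "wy": 0, "wz": 0.2, "gripper": 0},
])

```text
time: 14.85
position: [0.4874, 0.2358, 0.1126]
tool_rot: [-2.098, -2.338, -0.0]
ft_force: [-0.2, 1.9, -3.0]
grip_width: 0.199
grip_force: 30.0
```

```bash
python3 - <<'E'
from rect import *
st();both()
E
```

```text
t 14.85 pos [0.4874 0.2358 0.1126] q [-0.8   0.18  0.33  1.87 -0.06  1.11 -0.34] F [-0.2  1.9 -3. ] T [ 0.37  0.01 -0.01] w 0.199 g 30.0 yaw_y 0.1080 tilt [-0.0001  0.0002]
top jaw c,w / pad c,w / block c,w [37.64, 16.2, 57.2, 8.34, 112.3, 97.05]
scene jaw c,w / pad c,w / block c,w [33.23, 21.95, 56.77, 12.58, 114.77, 102.8]
```

Emit:
jog_arm([
  {"tx": 0, "ty": 0, "tz": 0, "wx": 0, "wy": 0, "wz": 0.05, "gripper": 0},
  {"tx": 0, "ty": 0, "tz": 0, "wx": 0, "wy": 0, "wz": 0.1, "gripper": 0},
  {"tx": 0, "ty": 0, "tz": 0, "wx": 0, "wy": 0, "wz": 0.15, "gripper": 0},
  {"tx": 0, "ty": 0, "tz": 0, "wx": 0, "wy": 0, "wz": 0.2, "gripper": 0},
  {"tx": 0, "ty": 0, "tz": 0, "wx": 0, "wy": 0, "wz": 0.2, "gripper": 0},
])

```text
time: 15.37
position: [0.4873, 0.2358, 0.1127]
tool_rot: [-2.32, -2.118, 0.0]
ft_force: [-0.1, 1.6, -3.3]
grip_width: 0.202
grip_force: 30.0
```

```bash
python3 - <<'E'
from rect import *
st();both()
E
```

```text
t 15.37 pos [0.4873 0.2358 0.1127] q [-0.81  0.18  0.35  1.87 -0.07  1.11 -0.53] F [-0.1  1.6 -3.3] T [ 0.37  0.17 -0.03] w 0.202 g 30.0 yaw_y -0.0909 tilt [-0.0003  0.0002]
top jaw c,w / pad c,w / block c,w [38.5, 17.16, 58.47, 8.0, 114.16, 95.82]
scene jaw c,w / pad c,w / block c,w [34.97, 21.97, 57.84, 11.87, 115.41, 102.81]
```

Emit:
jog_arm([
  {"tx": 0, "ty": 0, "tz": 0, "wx": 0, "wy": 0, "wz": 0.05, "gripper": 0},
  {"tx": 0, "ty": 0, "tz": 0, "wx": 0, "wy": 0, "wz": 0.1, "gripper": 0},
  {"tx": 0, "ty": 0, "tz": 0, "wx": 0, "wy": 0, "wz": 0.15, "gripper": 0},
  {"tx": 0, "ty": 0, "tz": 0, "wx": 0, "wy": 0, "wz": 0.2, "gripper": 0},
  {"tx": 0, "ty": 0, "tz": 0, "wx": 0, "wy": 0, "wz": 0.2, "gripper": 0},
])

```text
time: 15.88
position: [0.4872, 0.2358, 0.1126]
tool_rot: [-2.519, -1.876, 0.0]
ft_force: [-0.7, 1.4, -2.9]
grip_width: 0.198
grip_force: 30.0
```

```bash
python3 - <<'E'
from rect import *
st();both()
E
```

```text
t 15.88 pos [0.4872 0.2358 0.1126] q [-0.83  0.18  0.36  1.87 -0.07  1.11 -0.73] F [-0.7  1.4 -2.9] T [ 0.39  0.29 -0.  ] w 0.198 g 30.0 yaw_y -0.2904 tilt [-0.0004  0.0002]
top jaw c,w / pad c,w / block c,w [39.82, 17.84, 60.25, 8.1, 115.94, 92.96]
scene jaw c,w / pad c,w / block c,w [36.75, 21.96, 59.63, 11.89, 116.93, 102.45]
```

Emit:
jog_arm([
  {"tx": 0, "ty": 0, "tz": 0, "wx": 0, "wy": 0, "wz": 0.05, "gripper": 0},
  {"tx": 0, "ty": 0, "tz": 0, "wx": 0, "wy": 0, "wz": 0.1, "gripper": 0},
  {"tx": 0, "ty": 0, "tz": 0, "wx": 0, "wy": 0, "wz": 0.15, "gripper": 0},
  {"tx": 0, "ty": 0, "tz": 0, "wx": 0, "wy": 0, "wz": 0.2, "gripper": 0},
  {"tx": 0, "ty": 0, "tz": 0, "wx": 0, "wy": 0, "wz": 0.2, "gripper": 0},
])

```text
time: 16.4
position: [0.4872, 0.2359, 0.1127]
tool_rot: [-2.694, -1.616, 0.0]
ft_force: [-1.6, 1.5, -2.2]
grip_width: 0.205
grip_force: 30.0
```

```bash
python3 - <<'E'
from rect import *
st();both()
E
```

```text
t 16.40 pos [0.4872 0.2359 0.1127] q [-0.85  0.18  0.38  1.87 -0.07  1.11 -0.93] F [-1.6  1.5 -2.2] T [ 0.58  0.5  -0.03] w 0.205 g 30.0 yaw_y -0.4903 tilt [-0.0005  0.0003]
top jaw c,w / pad c,w / block c,w [42.11, 17.23, 62.13, 5.96, 122.8, 81.93]
scene jaw c,w / pad c,w / block c,w [38.57, 21.97, 61.49, 11.8, 117.45, 101.84]
```

Emit:
jog_arm([
  {"tx": 0, "ty": 0, "tz": 0, "wx": 0, "wy": 0, "wz": 0.05, "gripper": 0},
  {"tx": 0, "ty": 0, "tz": 0, "wx": 0, "wy": 0, "wz": 0.1, "gripper": 0},
  {"tx": 0, "ty": 0, "tz": 0, "wx": 0, "wy": 0, "wz": 0.15, "gripper": 0},
  {"tx": 0, "ty": 0, "tz": 0, "wx": 0, "wy": 0, "wz": 0.2, "gripper": 0},
  {"tx": 0, "ty": 0, "tz": 0, "wx": 0, "wy": 0, "wz": 0.2, "gripper": 0},
])

```text
time: 16.92
position: [0.4872, 0.236, 0.1127]
tool_rot: [-2.841, -1.339, 0.0]
ft_force: [-1.7, 2.6, -2.6]
grip_width: 0.206
grip_force: 30.0
```

```bash
python3 - <<'E'
from rect import *
st();both()
E
```

```text
t 16.92 pos [0.4872 0.236  0.1127] q [-0.86  0.18  0.4   1.87 -0.08  1.11 -1.12] F [-1.7  2.6 -2.6] T [0.72 0.58 0.05] w 0.206 g 30.0 yaw_y -0.6901 tilt [-0.0004  0.0004]
top jaw c,w / pad c,w / block c,w [43.75, 15.97, 61.0, 1.3, 127.15, 77.22]
scene jaw c,w / pad c,w / block c,w [40.26, 21.7, 61.84, 11.65, 117.37, 101.64]
```

```bash
cat >> rect.py <<'E'
def edges(c):
    c=cv2.GaussianBlur(c,(0,0),1.5).astype(float);p=c[170:370].mean(0);X=np.arange(len(p))/4
    rb=p[:,2]-p[:,0]; b=p[:,0]
    i0=int(np.argmax(rb[160:300]))+160
    def cross(s,i,d,lev):
        while s[i]>lev: i+=d
        j=i-d; return X[j]+(X[i]-X[j])*(s[j]-lev)/(s[j]-s[i])
    j0=int(np.argmax(b[90:220]))+90
    return dict(padL=[round(cross(rb,i0,-1,l),2) for l in(70,90,110)],padR=round(cross(rb,i0,1,100),2),jawL=[round(cross(b,j0,-1,l),2) for l in(150,170)],jawR=[round(cross(b,j0,1,l),2) for l in(130,150,170)],pk=rb[i0].round())
E
python3 - <<'E'
from rect import *
S=vision.get_image("scene");b=dict(S);b["color"]=np.load("base.npz")["S"]
for im in(b,S):
    c=rect(im,.037);print(edges(c));p=c[170:370].mean(0).astype(int)
    print((p[100:280:4,2]-p[100:280:4,0]).tolist());print(p[100:280:4,0].tolist())
E
```

```text
{'padL': [np.float64(47.98), np.float64(48.87), np.float64(49.85)], 'padR': np.float64(64.37), 'jawL': [np.float64(20.95), np.float64(21.71)], 'jawR': [np.float64(50.46), np.float64(48.46), np.float64(45.24)], 'pk': np.float64(203.0)}
[5, 1, 0, -1, -1, 0, 0, -1, -1, -1, 0, -1, -1, -1, 1, 2, 4, 5, 6, 9, 17, 28, 48, 70, 93, 113, 130, 145, 160, 175, 189, 199, 203, 200, 191, 176, 158, 139, 121, 105, 91, 81, 73, 68, 66]
[246, 253, 254, 254, 251, 249, 248, 248, 248, 248, 248, 250, 251, 252, 250, 244, 233, 217, 200, 184, 171, 164, 158, 153, 145, 135, 122, 107, 90, 74, 59, 49, 44, 47, 55, 69, 86, 105, 124, 141, 155, 166, 174, 179, 181]
{'padL': [np.float64(53.75), np.float64(54.63), np.float64(55.58)], 'padR': np.float64(68.91), 'jawL': [np.float64(28.14), np.float64(28.89)], 'jawR': [np.float64(56.01), np.float64(54.15), np.float64(52.21)], 'pk': np.float64(200.0)}
[4, 5, 7, 9, 11, 11, 9, 6, 2, 0, -1, -1, 0, 0, 0, 0, -1, 0, 0, -1, -1, -1, -1, -1, 2, 6, 17, 32, 53, 76, 98, 118, 135, 152, 168, 182, 195, 200, 198, 189, 173, 154, 133, 115, 98]
[106, 112, 125, 146, 172, 201, 227, 244, 252, 254, 254, 252, 249, 248, 247, 247, 248, 248, 249, 251, 252, 251, 247, 237, 222, 205, 187, 172, 160, 151, 141, 130, 116, 99, 82, 66, 53, 47, 49, 58, 73, 92, 112, 131, 148]
```

Emit:
jog_arm([
  {"tx": 0, "ty": 0, "tz": 0, "wx": 0, "wy": 0, "wz": 0.07, "gripper": 0},
  {"tx": 0, "ty": 0, "tz": 0, "wx": 0, "wy": 0, "wz": 0.14, "gripper": 0},
  {"tx": 0, "ty": 0, "tz": 0, "wx": 0, "wy": 0, "wz": 0.2, "gripper": 0},
  {"tx": 0, "ty": 0, "tz": 0, "wx": 0, "wy": 0, "wz": 0.26, "gripper": 0},
  {"tx": 0, "ty": 0, "tz": 0, "wx": 0, "wy": 0, "wz": 0.26, "gripper": 0},
])

```text
time: 17.48
position: [0.4872, 0.236, 0.1127]
tool_rot: [-2.991, -0.958, 0.0]
ft_force: [-2.4, 3.2, -2.8]
grip_width: 0.202
grip_force: 30.0
```

```bash
python3 - <<'E'
from rect import *
st();both();S=vision.get_image("scene");print(edges(rect(S,.037)))
T=vision.get_image("top");cv2.imwrite("pics/r1.png",cv2.resize(np.vstack([rect(T,.037),rect(S,.037)]),(415,600)))
E
```

```text
t 17.48 pos [0.4872 0.236  0.1127] q [-0.89  0.18  0.43  1.87 -0.08  1.11 -1.38] F [-2.4  3.2 -2.8] T [ 0.87  0.75 -0.01] w 0.202 g 30.0 yaw_y -0.9507 tilt [-0.0003  0.0005]
top jaw c,w / pad c,w / block c,w [33.57, 0.99, 66.15, 0.02, 125.89, 75.94]
scene jaw c,w / pad c,w / block c,w [41.87, 19.98, 61.95, 11.46, 117.33, 101.64]
{'padL': [np.float64(54.21), np.float64(54.97), np.float64(55.79)], 'padR': np.float64(68.88), 'jawL': [np.float64(30.58), np.float64(31.35)], 'jawR': [np.float64(56.04), np.float64(54.89), np.float64(53.86)], 'pk': np.float64(200.0)}
```

View pics/r1.png

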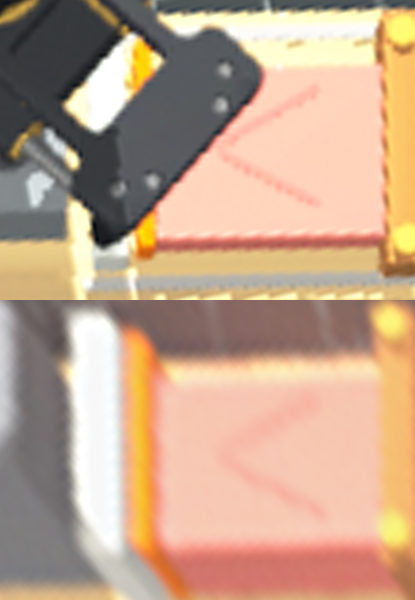

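The block is now against the fence (seam at about x 383 in the top rectified view) and the gap is reduced. I'll release, lift off and measure the pad unobstructed.

Emit:
jog_arm([
  {"tx": 0, "ty": 0, "tz": 0, "wx": 0, "wy": 0, "wz": 0, "gripper": 0.3},
  {"tx": 0, "ty": 0, "tz": 0, "wx": 0, "wy": 0, "wz": 0, "gripper": 0.45},
  {"tx": 0, "ty": 0, "tz": 0, "wx": 0, "wy": 0, "wz": 0, "gripper": 0.6},
  {"tx": 0, "ty": 0, "tz": 0, "wx": 0, "wy": 0, "wz": 0, "gripper": 0.6},
  {"tx": 0, "ty": 0, "tz": 0, "wx": 0, "wy": 0, "wz": 0, "gripper": 0.6},
])

```text
time: 18.1
position: [0.4881, 0.2351, 0.113]
tool_rot: [2.992, 0.957, 0.001]
ft_force: [-0.1, 0.2, 0.3]
grip_width: 0.492
grip_force: 0.0
```

Emit:
jog_arm([
  {"tx": 0, "ty": 0, "tz": -3, "wx": 0, "wy": 0, "wz": 0, "gripper": 0.6},
  {"tx": 0, "ty": 0, "tz": -12, "wx": 0, "wy": 0, "wz": 0, "gripper": 0.6},
  {"tx": 0, "ty": 0, "tz": -30, "wx": 0, "wy": 0, "wz": 0, "gripper": 0.6},
  {"tx": 0, "ty": 0, "tz": -55, "wx": 0, "wy": 0, "wz": 0, "gripper": 0.6},
  {"tx": 0, "ty": 0, "tz": -85, "wx": 0, "wy": 0, "wz": 0, "gripper": 0.6},
])

```text
time: 18.52
position: [0.4867, 0.235, 0.1981]
tool_rot: [2.991, 0.958, -0.003]
ft_force: [-0.7, 0.3, 0.2]
grip_width: 0.599
grip_force: 0.0
```

```bash
python3 - <<'E'
from rect import *
to([.487,.47,.2])
E
```

```text
t 18.52 pos [0.4867 0.235  0.1981] q [-0.9   0.1   0.43  1.77 -0.04  1.28 -1.41] F [-0.7  0.3  0.2] T [-0.06  0.16 -0.01] w 0.599 g 0.0 yaw_y -0.9511 tilt [-0.0018 -0.0016]
shift [ 136.7 -191.1   -2.3]
```

Emit:
jog_arm([
  {"tx": 20, "ty": -28, "tz": -5, "wx": 0, "wy": 0, "wz": 0, "gripper": 0.6},
  {"tx": 42, "ty": -59, "tz": -10, "wx": 0, "wy": 0, "wz": 0, "gripper": 0.6},
  {"tx": 64, "ty": -90, "tz": -10, "wx": 0, "wy": 0, "wz": 0, "gripper": 0.6},
  {"tx": 86, "ty": -121, "tz": -10, "wx": 0, "wy": 0, "wz": 0, "gripper": 0.6},
  {"tx": 108, "ty": -152, "tz": -10, "wx": 0, "wy": 0, "wz": 0, "gripper": 0.6},
])

```text
time: 18.93
position: [0.4871, 0.4241, 0.2091]
tool_rot: [-2.991, -0.958, -0.002]
ft_force: [1.2, 0.1, 0.7]
grip_width: 0.601
grip_force: 0.0
```

```bash
python3 - <<'E'
from rect import *
T=vision.get_image("top");S=vision.get_image("scene")
t0=dict(T);t0["color"]=np.load("T.npy");s0=dict(S);s0["color"]=np.load("S.npy")
for n,im in(("t0",t0),("t",T),("s0",s0),("s",S)):
    c=rect(im,.037);print(n,meas(c,n[0]=="t"))
    if n[0]=="s":print(edges(c))
    else:
        for r in((200,300),(300,370),(100,200)):
            p=cv2.GaussianBlur(c,(0,0),1).astype(int)[r[0]:r[1]].mean(0).astype(int);print(r,"R-B",(p[140:290:3,2]-p[140:290:3,0]).tolist(),"B",p[100:220:4,0].tolist())
cv2.imwrite("pics/r2.png",cv2.resize(np.hstack([np.vstack([rect(t0,.037),rect(T,.037)])[:, :400],cv2.resize(S["color"][120:230,300:420],(760,1040))]),(668,600)))
E
```

```text
t0 [36.76, 16.95, 57.14, 8.3, 112.2, 97.3]
(200, 300) R-B [0, 0, 0, 0, 0, 0, 0, 0, 0, 0, 0, 0, 6, 24, 52, 72, 78, 71, 65, 63, 65, 71, 93, 136, 187, 229, 247, 250, 249, 250, 252, 252, 246, 228, 200, 163, 124, 92, 70, 62, 64, 68, 69, 69, 69, 69, 69, 69, 69, 69] B [217, 216, 214, 216, 226, 240, 251, 254, 255, 255, 255, 255, 255, 255, 255, 255, 255, 255, 254, 246, 208, 166, 160, 176, 182, 180, 171, 131, 65, 15]
(300, 370) R-B [0, 0, 0, 0, 0, 0, 0, 0, 0, 0, 0, 0, 1, 9, 30, 50, 60, 56, 50, 48, 49, 54, 65, 92, 141, 196, 235, 248, 251, 252, 255, 255, 253, 241, 218, 186, 148, 111, 82, 68, 64, 66, 69, 69, 69, 69, 69, 69, 69, 69] B [214, 212, 212, 216, 227, 241, 252, 254, 255, 255, 255, 255, 255, 255, 255, 255, 255, 255, 255, 253, 236, 205, 192, 200, 207, 206, 199, 174, 113, 43]
(100, 200) R-B [0, 0, 0, 0, 0, 0, 0, 0, 0, 0, 1, 4, 17, 40, 61, 70, 68, 63, 61, 62, 67, 81, 114, 164, 212, 241, 248, 250, 251, 252, 251, 244, 226, 197, 162, 123, 89, 67, 57, 58, 61, 63, 63, 62, 62, 62, 62, 63, 63, 63] B [217, 216, 219, 228, 241, 251, 254, 255, 255, 255, 255, 255, 255, 255, 255, 255, 255, 255, 252, 234, 
[... 1045 characters left out ...]
 218, 218, 218, 218, 218, 218, 217, 215, 213, 215, 227, 244, 253, 255, 255, 255, 255, 255, 255, 255, 255, 255, 255, 255, 254, 248, 217]
s0 [33.16, 21.74, 56.68, 12.76, 114.63, 102.73]
{'padL': [np.float64(47.98), np.float64(48.86), np.float64(49.83)], 'padR': np.float64(64.39), 'jawL': [np.float64(20.98), np.float64(21.74)], 'jawR': [np.float64(50.43), np.float64(48.36), np.float64(45.16)], 'pk': np.float64(201.0)}
s [41.89, 19.92, 61.95, 11.53, 117.27, 101.53]
{'padL': [np.float64(54.21), np.float64(54.96), np.float64(55.78)], 'padR': np.float64(68.94), 'jawL': [np.float64(30.62), np.float64(31.39)], 'jawR': [np.float64(56.01), np.float64(54.85), np.float64(53.82)], 'pk': np.float64(201.0)}
```

View pics/r2.png

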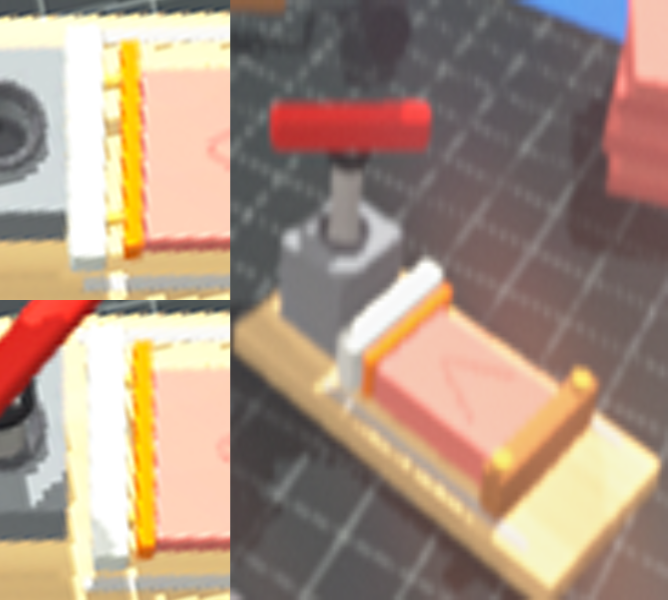

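The last crop shows the key standing upright in the socket, with its bar at about crop (350,125), and the block held on the fence. In the top view the jaw moved about 9.6 mm and the pad about 5.25 mm, so the springs are compressed about 4.3 mm, which is on target. The gripper is clear, so I'm handing in.

```bash
python3 -c "
from bench import ctrl
print(ctrl.close_job())"
```

```text
the job is handed in; nothing more can be done
None
```

I handed in the job at about 19 s: the key stands in the socket with the gripper clear, and the block is clamped against the fence with the springs compressed about 4.3 mm, measured from the camera images.

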